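# Wedge-lock a test piece in the bench clamp

### The arm

A 6-joint arm with a two-finger parallel gripper is mounted at the origin on a cart in front of the work surface, level with it; the furniture and walls round the work are solid. World frame = base frame: x ahead of the robot, y to its left, z up, the work surface at z = 0. Lengths are in m, angles in rad, forces in N, time in s.
With the tool pointing down it reaches from about 0.325 to 0.875 m from the base axis. Payload 4.4 kg.
Tool frame: the origin (TCP) lies midway between the tips of the shut fingers; the grasp point (between the pads) lies 19 mm behind it; z points along the fingers, y is the line along which they close (so a half turn about z gives the same grasp; the last joint's range is limited). The gripper opens to 85 mm and grips with 20 to 120 N. Pads are 22 mm wide; open, the fingers measure 114 mm over their backs; the gripper's body (76 mm by 85 mm) begins 54 mm behind the grasp point. The pads swing forward as they close: fully open they stand 13 mm farther back than shut.
Start: joints at [1.123, 0.207, 1.542, -0, 1.393, -0.15], TCP at [0.168, 0.55, 0.231] pointing down, gripper open.
Joint ranges: [-2.73, 2.73], [-0.86, 2.22], [0.23, 2.46], [-1.11, 4.25], [0.08, 2.63], [-2.82, 2.82]. Speed limits (rad/s): [2.79, 2.79, 3.14, 3.14, 3.14, 3.14].

### API

Orientations are given as a rotation vector (axis times angle).
In Python, from bench import r gives the robot as it stands.
- The arm moves only by the shell command python3 -m crank 'ROWS' [OPENING]. ROWS is JSON, a list of rows, each a list of 6 numbers: the shift along the world's x, y, z in m, then the turn, a rotation vector about the world's x, y, z in rad. A call has 1 to 8 rows; each row shifts and turns the commanded pose from where the row before left it; what a row does not reach is not made up. A row lasts 1/10 s, in which the tool goes at most 50 mm and 8.59 degrees, less where a joint would pass 70% of its speed; a pose out of reach is approached as far as the arm can. A call with a gripper value outside its range is refused whole. OPENING is the opening, from 0 (shut) to 1 (fully open), set as the call begins (- or left out, the last holds). The fingers move at their own pace and stop on an object; the grip force is fixed at half the most. Time passes only in rows, so rows that do not move let the fingers close. It gives the time, the measured TCP pose, the force, the opening and the grip force at its end, in the units of the state.
- r.get_obs(): the state, without advancing time (a new reading comes with each control period).
- r.capture(name): name is "side" or "top" or "wrist"; returns (picture, depth): 420x560x3 uint8, red, green, blue; 420x560 float32, m along the optical axis (not along the pixel's ray), 0 where there is no reading.
- r.calibration(name): a dict with "fx", "fy", "cx", "cy" (pixels), "R" (3x3) and "t" (3): a world point X has camera coordinates R X + t. Camera axes: x right, y down, z forward; pixel columns grow to the right and rows downward; lengths in m; the calibration is good to about 2 mm. The wrist camera is an equidistant fisheye: a pixel r from the principal point sees the ray r / f radians off the axis. A picture is of the moment at which its call begins: read the wrist's pose just before it. calibration takes no time and is no camera call; for the wrist camera it gives the pose at the moment of the call.
- r.sign_off(): hands the job in; it is judged then, once.
The state is a dict: "t": time; "joints": joint angles; "joint_velocities": joint speeds; "effort": joint torques, N m; "tool_pos": TCP position; "ee_rot": TCP orientation; "wrist_force": force on the tool from outside, world axes, zero at the start; "moment": the same for the moment, N m; "gripper_width": finger opening in m; "grasp_force": force on a finger pad.
Only numpy, scipy, OpenCV 4.12 (cv2) and the standard library are available. Lean on these libraries where they do the work, as an engineer would, in place of code of your own. Each camera call takes 0.05 s, during which the arm holds its last target. There are 200 camera calls.

### The job

Lay the long wooden test piece flat in the wedge clamp, crosswise to the bar, with one end towards the fence and the other towards the sliding bar. Then push the red thumb wedge along its ramp until it jams the bar fast: the piece must stay clamped when you let go, so finish with a firm thumb push of about 20 N, but not much more, for a push beyond some 25 N begins to crush the soft wood. Leave the wedge tight, the hand clear, and the calliper, earplug box, pencil and spanner where they lie.

Things in the scene. Friction and masses are not known exactly. Their poses are not given: they have to be found in the camera images.
- clamp_jig: Plywood wedge clamp fixed on the table; base plate 12 mm thick, x -105 to +85, y -161 to +105 mm. Origin: on the table under the seat's middle; z up. On it from +y to -y: brown fence block (120 x 24 x 30 mm high), open seat, sliding bar, wedge channel, brown ramp block (28 mm high). The wedge is driven towards +x; the ramp closes in on the bar by 1 mm every 4 mm.
- jig_seat (a point): Seat middle, on the base plate, 12 mm above the table; axes as clamp_jig. The piece lies here, its middle at y = -2 to 0 mm, its length along y; fingers closing along x have room. The fence's sprung steel face (50 N per mm) is near y = +70 mm, but the fence is screwed in slots: its setting differs by up to 8 mm either way and is not measured, so where the wedge jams is not known beforehand.
- bar: Pale wooden sliding bar, 86 (x -26 to 60) x 24 x 25 mm high, facing the fence across the seat. Slides along jig y with about 1 N of friction, up to 27 mm towards the fence. Origin: on its seat-side face at jig x = 0, at base top height. Pushed right back it is at jig y = -65 mm (128 to 143 mm from the fence; the piece is 120 mm); it starts 0 to 1 mm forward of that.
- wedge: Loose red steel wedge, 0.35 kg, 120 mm long, 24 mm high, on the base plate between bar and ramp block. Origin: underside, thick end, on the flat side along the bar; x points to the thin end (thick 42, thin 12 mm wide), y towards the bar. At the thick end an upright thumb pad, x -10 to 0, y -37 to -3 mm, 50 mm high. Self-locking: it stays when let go.
- wedge_pad (a point): Middle of the smooth thumb pad's rear face (looking to wedge -x), 44 mm above the table; axes as wedge. Push here with closed fingers, along the ramp: the wedge moves 1 mm towards +y per 4 mm towards +x, and a push straight along x loses force. It slides easily (under 5 N), tightens after 35 to 110 mm; then the push rises to 20 N within 2 to 10 mm. Clamping force: 0.5 to 0.8 of the push.
- test_piece: Brown wooden test piece with milled pockets, 45 x 120 x 21 mm (x, y, z), about 0.2 kg, lying on the table left of the clamp. Origin: centre of its underside; its length is y. Grasp it across its 45 mm width.
- calliper: Calliper, 84 x 200 x 12 mm, lying behind the clamp; leave alone. Origin: centre of its underside.
- earplug_box: Cream earplug box, 36 x 56 x 70 mm, standing right of the clamp; leave alone. Origin: centre of its underside.
- carpenter_pencil: Red flat pencil, 12 x 152 x 8 mm, at the left edge of the table; leave alone. Origin: centre of its underside.
- spanner: Steel open-end spanner, 28 x 139 x 5 mm, right of the clamp; leave alone. Origin: centre of its underside.

How it is judged:
On the way, in this order (a step that is already met when the one before it is completed fails the run):
1. the test piece lies flat in the seat between fence and bar, let go (z of test_piece in the frame of jig_seat between -0.003 and 0.003 m and x of test_piece in the frame of jig_seat between -0.015 and 0.015 m and y of test_piece in the frame of jig_seat between -0.022 and 0.022 m and angle between the y axis of test_piece and the y axis of clamp_jig, either way round below 0.1 rad and angle between test_piece's own z axis and vertical below 0.05 rad and contact force between the fingers and test_piece below 0.2 N), for 0.2 s.
2. the wedge jams the bar against the piece and holds it with nothing touching the wedge (contact force between each of test_piece, wedge and bar above 8 N and linear speed of each of wedge, test_piece below 0.004 m/s and angle between wedge's own z axis and vertical below 0.08 rad and z of wedge in the frame of jig_seat below 0.005 m and contact force between the fingers and wedge below 0.2 N), for 0.3 s.
At the end, for the whole second after the job is handed in: The piece lies flat in the seat (within 15 mm along x, 22 mm along y, 0.1 rad of the jig's y) and the wedge flat in its channel (tilt under 0.08 rad, under 5 mm raised); untouched and at rest, the wedge presses the bar, and the bar the piece, with over 8 N (z of test_piece in the frame of jig_seat between -0.003 and 0.003 m and x of test_piece in the frame of jig_seat between -0.015 and 0.015 m and y of test_piece in the frame of jig_seat between -0.022 and 0.022 m and angle between the y axis of test_piece and the y axis of clamp_jig, either way round below 0.1 rad and angle between test_piece's own z axis and vertical below 0.05 rad and contact force between each of test_piece, wedge and bar above 8 N and linear speed of each of wedge, test_piece below 0.004 m/s and angle between wedge's own z axis and vertical below 0.08 rad and z of wedge in the frame of jig_seat below 0.005 m).
It fails at once if the bar crushes the test piece: more than 22 N between them (contact force between test_piece and bar above 22 N).
It fails at once if the calliper is disturbed (moved more than 20 mm) (distance of calliper from where it was at the start of the episode above 0.02 m).
It fails at once if the earplug box is disturbed (moved more than 20 mm) (distance of earplug_box from where it was at the start of the episode above 0.02 m).
It fails at once if the pencil is disturbed (moved more than 20 mm) (distance of carpenter_pencil from where it was at the start of the episode above 0.02 m).
It fails at once if the spanner is disturbed (moved more than 20 mm) (distance of spanner from where it was at the start of the episode above 0.02 m).
It also fails if it takes over 61 s, if anything falls off the work surface, if the arm or the gripper's body presses on something with over 40 N, if the wrist force passes 120 N, or if a joint passes its speed limit or range.

## Working session

There is one attempt and no reset: what is moved stays moved. The work goes in short steps, Python scripts to look and compute and a shell command to move; the robot and the scene stay as the last step left them, time stands still between calls to the robot, and variables do not carry over. Pictures are saved under pics/ and viewed, at most 10 in all, crops included, and the job is handed in when it is done.

```bash
mkdir -p pics; ls
python3 - <<'E'
from bench import r
import cv2,numpy as np
for n in("top","side"):
    p,d=r.capture(n); cv2.imwrite(f"pics/{n}1.png",p[:,:,::-1]); np.savez(f"/tmp/{n}1.npz",p=p,d=d,**{k:np.array(v) for k,v in r.calibration(n).items() if k in("fx","fy","cx","cy","R","t")})
    c=r.calibration(n); print(n,np.round(-np.array(c["R"]).T@np.array(c["t"]),3),c["fx"])
o=r.get_obs();print(o["t"],o["tool_pos"],o["ee_rot"],o["wrist_force"],o["gripper_width"])
E
```

```text
pics
top [ 0.514 -0.004  1.114] 439.1572494714438
side [0.307 1.48  0.687] 522.5419540369194
0.1 [0.16786223 0.54922092 0.23021324] [-0.46440589 -3.10645874  0.0031631 ] [-0.6909878   0.74880834  0.58714065] 0.08502393323976698
```

View pics/top1.png

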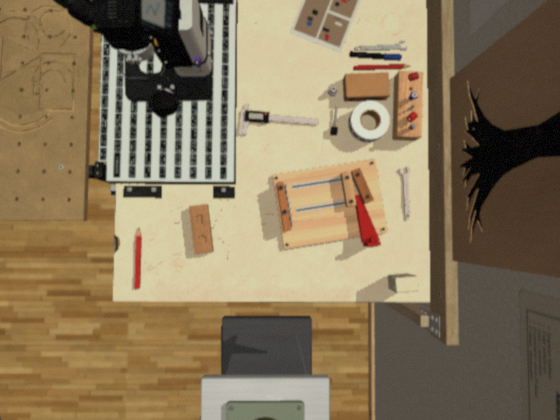

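View pics/side1.png

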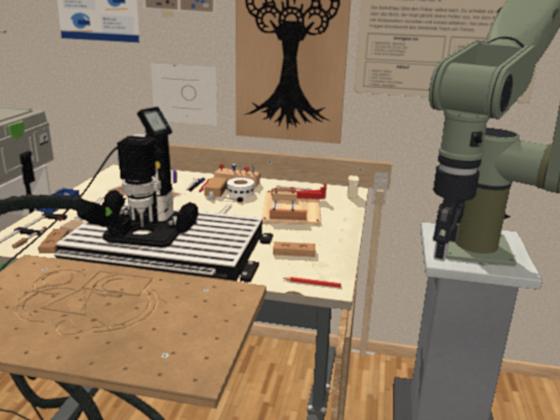

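The top view shows the jig (corners about (275,176), (375,160), (387,232), (287,247)) with the fence on its left, the bar at (348,188) and the red wedge at (367,222). The test piece is at (202,229), with its length along world x. The side view agrees.

```bash
cat > h.py <<'E'
import numpy as np,cv2
def load(n):
    z=np.load(f"/tmp/{n}.npz"); return {k:z[k] for k in z}
def ray(c,u,v,fish=False):
    x=(u-c["cx"])/c["fx"]; y=(v-c["cy"])/c["fy"]
    if fish:
        th=np.hypot(x,y); s=np.sinc(th/np.pi)
        d=np.array([x*s,y*s,np.cos(th)])
    else: d=np.array([x,y,1.])
    R=np.array(c["R"]); return -R.T@np.array(c["t"]), R.T@d
def atz(c,u,v,z,fish=False):
    o,d=ray(c,u,v,fish); return o+d*(z-o[2])/d[2]
def proj(c,X,fish=False):
    p=np.array(c["R"])@np.array(X)+np.array(c["t"])
    if fish:
        rr=np.hypot(p[0],p[1]); th=np.arctan2(rr,p[2]); p=np.array([p[0]/rr*th,p[1]/rr*th,1])
    else: p=p/p[2]
    return np.array([c["fx"]*p[0]+c["cx"],c["fy"]*p[1]+c["cy"]])
E
python3 - <<'E'
from h import *
from bench import r
c=load("top1")
print(np.round(c["R"],2))
for n,z,pts in [("piece",.021,[(190,207),(209,204),(213,250),(194,254)]),("jig",.012,[(275,176),(375,160),(387,232),(287,247)])]:
    P=[atz(c,*p,z)for p in pts]
    print(n,np.round(P,3).tolist(),np.round(np.mean(P,0),3))
d=c["d"]
for n,p in [("piece",(202,229)),("table",(240,270)),("base",(320,200)),("bar",(348,188)),("fence",(284,205)),("wedge",(366,222))]:
    o,dd=ray(c,*p); q=o+dd*d[p[1],p[0]]; print(n,np.round(q,3))
im=cv2.resize(c["p"][150:260,180:400],None,fx=3.6,fy=3.6,interpolation=cv2.INTER_CUBIC)
cv2.imwrite("pics/crop1.png",im[:,:,::-1])
w=r.calibration("wrist");print({k:np.round(v,3) for k,v in w.items()})
E
```

```text
[[ 0.01 -1.    0.03]
 [-1.   -0.01 -0.06]
 [ 0.06 -0.03 -1.  ]]
piece [[0.568, 0.189, 0.021], [0.576, 0.143, 0.021], [0.462, 0.131, 0.021], [0.452, 0.177, 0.021]] [0.515 0.16  0.021]
jig [[0.649, -0.021, 0.012], [0.692, -0.275, 0.012], [0.51, -0.305, 0.012], [0.47, -0.052, 0.012]] [ 0.58  -0.163  0.012]
piece [0.514 0.159 0.02 ]
table [ 0.411  0.065 -0.002]
base [ 0.589 -0.135  0.012]
bar [ 0.618 -0.201  0.037]
fence [ 0.574 -0.043  0.042]
wedge [ 0.534 -0.246  0.035]
{'fx': np.float64(325.192), 'fy': np.float64(325.192), 'cx': np.float64(282.581), 'cy': np.float64(209.542), 'R': array([[ 0.292,  0.956, -0.003],
       [ 0.913, -0.278,  0.3  ],
       [ 0.286, -0.09 , -0.954]]), 't': array([-0.573, -0.04 ,  0.38 ])}
```

View pics/crop1.png

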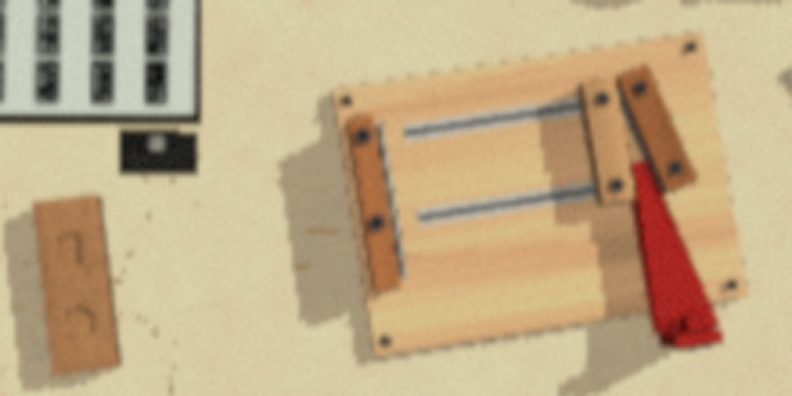

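The crop shows the jig corners, fence and bar clearly. The jig is yawed about +0.17 rad with its origin near (0.585,-0.134). The piece is near (0.515,0.160), with its length about 0.104 rad off world x. I'll move above the piece and look with the wrist camera.

```bash
python3 -m crank '[[0.029,-0.0325,0,0,0,0.07],[0.029,-0.0325,0,0,0,0.07],[0.029,-0.0325,0,0,0,0.07],[0.029,-0.0325,0,0,0,0.07],[0.029,-0.0325,0,0,0,0.07],[0.029,-0.0325,0,0,0,0.05]]' 1
python3 -m crank '[[0.029,-0.0325,0,0,0,0],[0.029,-0.0325,0,0,0,0],[0.029,-0.0325,0,0,0,0],[0.029,-0.0325,0,0,0,0],[0.029,-0.0325,0,0,0,0],[0.029,-0.0325,0,0,0,0],[0,0,0,0,0,0],[0,0,0,0,0,0]]'
cat > look.py <<'E'
import sys,numpy as np,cv2
from bench import r
n,cam=sys.argv[1],sys.argv[2]
o=r.get_obs(); c=r.calibration(cam); p,d=r.capture(cam)
cv2.imwrite(f"pics/{n}.png",p[:,:,::-1]); np.savez(f"/tmp/{n}.npz",p=p,d=d,**{k:np.array(c[k]) for k in("fx","fy","cx","cy","R","t")})
R=cv2.Rodrigues(np.array(o["ee_rot"]))[0]
print(o["t"],np.round(o["tool_pos"],4),"tooly ang",np.round(np.arctan2(R[1,1],R[0,1]),4),"z",np.round(R[:,2],3),"F",np.round(o["wrist_force"],2),"w",o["gripper_width"],np.round(o["joints"],2))
E
python3 look.py w1 wrist
```

```text
t: 0.7
tool_pos: [0.3427, 0.3532, 0.2309]
ee_rot: [0.166, -3.137, 0.001]
wrist_force: [2.0, 0.7, 0.0]
gripper_width: 0.0854
grasp_force: 0.0
t: 1.5
tool_pos: [0.5161, 0.159, 0.2305]
ee_rot: [0.158, -3.136, -0.001]
wrist_force: [-0.5, -0.0, 0.6]
gripper_width: 0.0854
grasp_force: 0.0
1.5 [0.5161 0.159  0.2305] tooly ang 1.6716 z [-0.002  0.    -1.   ] F [-0.49 -0.01  0.62] w 0.08537766254314723 [ 0.14  0.13  1.63  0.    1.38 -1.53]
```

View pics/w1.png

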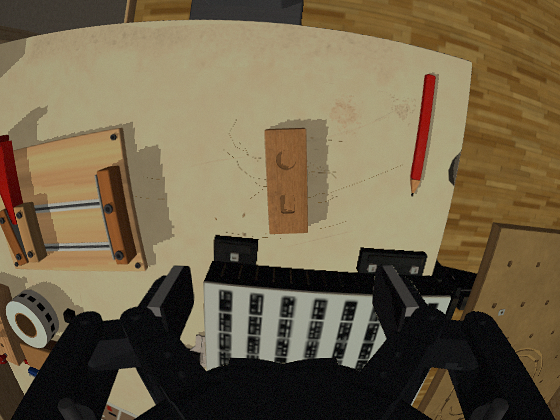

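The wrist view shows the piece with corners (266,129), (305,128), (308,233), (270,234), and the fence end of the jig at left.

Run:
```python
from h import *
c=load("w1"); t=load("top1")
q=[(266,129),(305,128),(308,233),(270,234)]
for z in (.018,.021):
    P=np.array([atz(c,*p,z,True)for p in q]); print(np.round(P,4).tolist(),P.mean(0), "ang",np.arctan2(*( (P[0]+P[1]-P[2]-P[3])[[1,0]]))+np.pi, np.linalg.norm(P[0]-P[3]),np.linalg.norm(P[0]-P[1]))
# triangulate piece centre & jig front-left base corner (wrist (145,268),(122,128) vs top)
def tri(a,b):
    A=[];B=[]
    for o,d in(a,b):
        d=d/np.linalg.norm(d); M=np.eye(3)-np.outer(d,d); A.append(M);B.append(M@o)
    return np.linalg.solve(sum(A),sum(B))
pc=tri(ray(c,*np.mean(q,0),True),ray(t,201.5,228.8)); print("piece top centre",pc)
for w,tt in [((145,268),(273.3,175)),((122,128),(285.5,247.5))]: print("jig corner",tri(ray(c,*w,True),ray(t,*tt)),atz(c,*w,.012,True))
for u,v in[(287,180)]:
    o,d=ray(c,u,v,True); print(c["d"][v,u], o+d/(np.array(c["R"])[2]@d)*c["d"][v,u])
```

```text
[[0.4617, 0.1344, 0.018], [0.4563, 0.1764, 0.018], [0.5767, 0.1942, 0.018], [0.5825, 0.1498, 0.018]] [0.51928718 0.16369012 0.018     ] ang 0.13721954006908854 0.12174551542885012 0.04233852427124881
[[0.4615, 0.1345, 0.021], [0.4561, 0.1761, 0.021], [0.5756, 0.1938, 0.021], [0.5813, 0.1498, 0.021]] [0.51862151 0.16357857 0.021     ] ang 0.13721954006908899 0.12071853605091071 0.04198137935986709
piece top centre [0.51516707 0.16147867 0.02299681]
jig corner [ 0.65267567 -0.0150943   0.00995018] [ 0.65283762 -0.01288871  0.012     ]
jig corner [ 0.47019208 -0.04863321 -0.00389818] [ 0.47057579 -0.03978564  0.012     ]
0.35927317 [0.51544221 0.16283174 0.02096004]
```

```bash
cat >> h.py <<'E'
def cloud(c,fish=False):
    v,u=np.mgrid[0:420,0:560]; x=(u-c["cx"])/c["fx"]; y=(v-c["cy"])/c["fy"]; d=c["d"]
    if fish:
        th=np.hypot(x,y); k=np.tan(th)/np.maximum(th,1e-9); x=x*k;y=y*k
    X=np.stack([x*d,y*d,d],-1)-np.array(c["t"]); X=X@np.array(c["R"]); X[d<=0]=np.nan
    return X
def rect(P):
    (cx,cy),(w,h),a=cv2.minAreaRect((P[:,:2]*1000).astype(np.float32)); return round(cx,1),round(cy,1),round(w,1),round(h,1),round(np.deg2rad(a),4)
E
python3 - <<'E'
from h import *
for n,f in(("w1",True),("top1",False)):
    X=cloud(load(n),f); x,y,z=X[...,0],X[...,1],X[...,2]
    m=(abs(x-.517)<.09)&(abs(y-.162)<.06)&(z>.014)&(z<.03); print(n,"piece",m.sum(),rect(X[m]),np.median(z[m]))
    if n=="top1":
        m=(x>.42)&(x<.74)&(y<.02)&(y>-.34)&(z>.006)&(z<.016); print("base",rect(X[m]),np.median(z[m]))
E
```

```text
w1 piece 4426 (535.9, 158.3, 82.2, 162.5, np.float64(1.3526)) 0.02118776741087262
top1 piece 954 (532.5, 159.1, 81.0, 162.9, np.float64(1.3573)) 0.02027835932785503
base (583.4, -167.1, 345.8, 316.3, np.float64(1.544)) 0.011928547524576377
```

```bash
cat >> h.py <<'E'
def comp(m,k=3):
    m=cv2.morphologyEx(m.astype(np.uint8),cv2.MORPH_OPEN,np.ones((k,k),np.uint8))
    n,l,s,_=cv2.connectedComponentsWithStats(m,connectivity=4); return l==1+np.argmax(s[1:,4])
E
python3 - <<'E'
from h import *
for n,f in(("w1",True),("top1",False)):
    X=cloud(load(n),f); x,y,z=X[...,0],X[...,1],X[...,2]
    m=comp((abs(x-.517)<.09)&(abs(y-.162)<.06)&(z>.012)&(z<.03)); print(n,"piece",m.sum(),rect(X[m]),np.median(z[m]))
    if n=="top1":
        m=comp((x>.42)&(x<.74)&(y<.02)&(y>-.34)&(z>.005)&(z<.1)); print("base",rect(X[m]),np.median(z[m]))
E
```

```text
w1 piece 4228 (518.8, 162.5, 120.1, 45.8, np.float64(0.1329)) 0.02123723616848964
top1 piece 896 (514.2, 162.7, 119.9, 45.7, np.float64(0.1343)) 0.020397273666898776
base (568.0, -161.5, 216.3, 266.4, np.float64(0.1668)) 0.012858352757623363
```

```bash
python3 -m crank '[[0,0.0035,-0.045,0,0,0.033],[0,0,-0.045,0,0,0],[0,0,-0.045,0,0,0],[0,0,-0.045,0,0,0],[0,0,-0.035,0,0,0],[0,0,-0.010,0,0,0],[0,0,0,0,0,0]]' 1
python3 look.py w2 wrist
python3 -m crank '[[0,0,0,0,0,0],[0,0,0,0,0,0],[0,0,0,0,0,0],[0,0,0,0,0,0],[0,0,0,0,0,0],[0,0,0,0,0,0],[0,0,0,0,0,0],[0,0,0,0,0,0]]' 0
```

```text
t: 2.25
tool_pos: [0.5139, 0.1642, 0.0049]
ee_rot: [0.216, -3.13, 0.0]
wrist_force: [0.1, 0.7, 0.7]
gripper_width: 0.0854
grasp_force: 0.0
2.25 [0.5139 0.1642 0.0049] tooly ang 1.7088 z [-0.004 -0.    -1.   ] F [0.09 0.68 0.75] w 0.08543005954861765 [ 0.15  0.43  1.78  0.    0.93 -1.56]
t: 3.1
tool_pos: [0.5181, 0.1637, 0.0086]
ee_rot: [-0.213, 3.13, 0.001]
wrist_force: [-0.6, 1.0, 7.0]
gripper_width: 0.0431
grasp_force: 63.1
```

```bash
python3 -m crank '[[0,0,0.03,0,0,0],[0,0,0.045,0,0,0],[0,0,0.045,0,0,0],[-0.007,-0.03,0.045,0,0,-0.14],[-0.007,-0.037,0.025,0,0,-0.14],[-0.007,-0.037,0,0,0,-0.14],[-0.007,-0.037,0,0,0,-0.14],[-0.007,-0.037,0,0,0,-0.14]]' 0
python3 -m crank '[[-0.007,-0.037,0,0,0,-0.14],[-0.007,-0.037,0,0,0,-0.14],[-0.007,-0.037,0,0,0,-0.14],[0,0,0,0,0,-0.14],[0,0,0,0,0,-0.14],[0,0,0,0,0,-0.14],[0,0,0,0,0,0],[0,0,0,0,0,0]]'
python3 look.py w3 wrist
```

```text
t: 3.9
tool_pos: [0.481, -0.0134, 0.1931]
ee_rot: [0.882, 3.014, 0.0]
wrist_force: [0.8, -0.2, -2.2]
gripper_width: 0.0435
grasp_force: 62.2
t: 4.7
tool_pos: [0.4605, -0.1231, 0.1925]
ee_rot: [-2.025, -2.402, 0.0]
wrist_force: [0.0, 0.3, -2.5]
gripper_width: 0.0432
grasp_force: 62.3
4.7 [ 0.4605 -0.1231  0.1925] tooly ang 0.1697 z [-0.  0. -1.] F [ 0.01  0.28 -2.55] w 0.04324812214254072 [-0.44  0.03  1.82 -0.    1.29 -0.61]
```

View pics/w3.png

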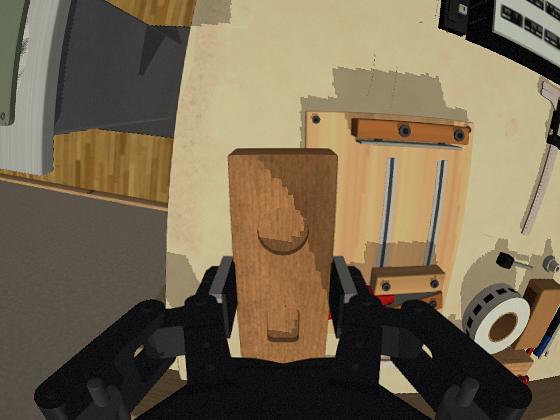

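The picture shows the held piece (centre line u≈283, far end at v≈152), the fence's steel face at v≈143 and the bar at (408,280).

```bash
cat >> h.py <<'E'
def toj(X,o=(.586,-.132),a=.168):
    c,s=np.cos(a),np.sin(a); d=X[...,:2]-np.array(o); return np.stack([c*d[...,0]+s*d[...,1],-s*d[...,0]+c*d[...,1],X[...,2]],-1)
E
python3 - <<'E'
from h import *
for n,f in(("w3",True),("top1",False)):
    X=cloud(load(n),f); J=toj(X)
    m=comp((abs(J[...,0])<.15)&(J[...,1]>-.2)&(J[...,1]<.14)&(J[...,2]>.005)&(J[...,2]<.016)); P=J[m]
    print(n,"base z",np.median(P[:,2]))
    # base edges
    s=P[(P[:,0]>-.05)&(P[:,0]<.05)]; print(" ymax",np.percentile(s[:,1],99.7))
    s=P[(P[:,1]>-.05)&(P[:,1]<.05)]; print(" x",np.percentile(s[:,0],[.3,99.7]))
    s=P[(P[:,0]>.0)&(P[:,0]<.08)]
    # edges vs
    xe=[[np.percentile(P[abs(P[:,1]-yy)<.006,0],99),yy] for yy in np.arange(-.02,.09,.02)]; print(" xmax edge slope",np.polyfit(*np.array(xe)[:,::-1].T,1))
    for lo,hi in((-.02,0),(0,.02),(.02,.04),(.03,.055)):
        k=(J[...,0]>lo)&(J[...,0]<hi)&(J[...,2]<.06)
        fe=J[k&(J[...,1]>.05)&(J[...,1]<.1)&(J[...,2]>.03)]; ba=J[k&(J[...,1]<-.04)&(J[...,1]>-.088)&(J[...,2]>.03)]
        print("  x",lo,hi,"fence y",np.round(np.percentile(fe[:,1],[2,5,98]),4) if len(fe) else 0,"bar",np.round(np.percentile(ba[:,1],[2,95,98]),4) if len(ba) else 0)
# held piece
c=load("w3"); X=cloud(c,True); m=comp((abs(X[...,0]-.46)<.05)&(abs(X[...,1]+.12)<.09)&(X[...,2]>.19)&(X[...,2]<.235)&(np.mgrid[0:420,0:560][1]>225)&(np.mgrid[0:420,0:560][1]<345)); 
T=toj(X[m],(.4605,-.1231),.1697); print("piece top z",np.median(T[:,2]),"x",np.percentile(T[(T[:,1]>.03),0],[2,98]),"y",np.percentile(T[:,1],[1,99.5]))
L=[[yy,np.percentile(T[abs(T[:,1]-yy)<.004,0],97)] for yy in np.arange(.025,.056,.006)];print(np.polyfit(*np.array(L).T,1))
L=[[yy,np.percentile(T[abs(T[:,1]-yy)<.004,0],3)] for yy in np.arange(.025,.056,.006)];print(np.polyfit(*np.array(L).T,1))
E
```

```text
w3 base z 0.012564947544130015
 ymax 0.10575115037020688
 x [-0.06605346  0.08870082]
 xmax edge slope [0.00419205 0.08721499]
  x -0.02 0 fence y [0.0768 0.0774 0.0995] bar [-0.087  -0.0639 -0.0636]
  x 0 0.02 fence y [0.0769 0.0776 0.0996] bar [-0.087  -0.0638 -0.0635]
  x 0.02 0.04 fence y [0.0768 0.0775 0.0996] bar [-0.0868 -0.0638 -0.0634]
  x 0.03 0.055 fence y [0.077  0.0775 0.0996] bar [-0.0866 -0.0638 -0.0635]
top1 base z 0.011947392693580602
 ymax 0.07463159253163734
 x [-0.10387309  0.08426853]
 xmax edge slope [0.01877977 0.08259039]
  x -0.02 0 fence y [0.0778 0.0781 0.0993] bar [-0.0874 -0.0633 -0.0624]
  x 0 0.02 fence y [0.0775 0.0779 0.0998] bar [-0.0864 -0.0633 -0.0629]
  x 0.02 0.04 fence y [0.0778 0.0786 0.0993] bar [-0.0858 -0.0632 -0.0631]
  x 0.03 0.055 fence y [0.0776 0.0782 0.0994] bar [-0.0869 -0.0636 -0.0632]
piece top z 0.20533010301264856 x [-0.02132027  0.02151516] y [-0.04744156  0.05837221]
[-0.01534813  0.02166606]
[-0.00412896 -0.02071182]
```

```bash
python3 -m crank '[[0.042,-0.002,0,0,0,0],[0.042,-0.002,0,0,0,0],[0.041,-0.003,-0.01,0,0,0],[0,0,-0.04,0,0,0],[0,0,-0.04,0,0,0],[0,0,-0.03,0,0,0],[0,0,0,0,0,0],[0,0,0,0,0,0]]'
python3 look.py w4 wrist
```

```text
t: 5.55
tool_pos: [0.5856, -0.1299, 0.0724]
ee_rot: [-2.026, -2.399, 0.001]
wrist_force: [0.4, 0.4, -1.3]
gripper_width: 0.0432
grasp_force: 62.4
5.55 [ 0.5856 -0.1299  0.0724] tooly ang 0.1682 z [-0.001  0.    -1.   ] F [ 0.45  0.44 -1.35] w 0.043210365546521946 [-0.36  0.43  1.61 -0.    1.11 -0.53]
```

View pics/w4.png

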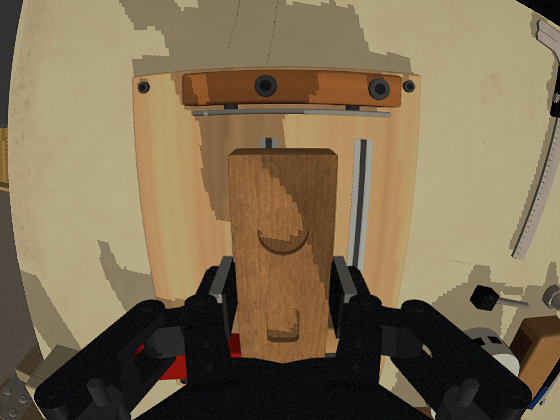

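The piece is square to the fence. The steel face shows at v≈113 and the piece end at v≈150, so I'll lower it.

```bash
python3 - <<'E'
from h import *
c=load("w4"); print("plate",toj(atz(c,285,114,.036,True)),"piece end",toj(atz(c,283,150,.0724+.0128,True)), "base xedges",toj(atz(c,150,200,.012,True)),toj(atz(c,408,200,.012,True)))
E
python3 -m crank '[[0,0,-0.03,0,0,0],[0,0,-0.014,0,0,0],[0,0,-0.005,0,0,0],[0,0,-0.002,0,0,0],[0,0,0,0,0,0],[0,0,0,0,0,0]]'
```

```text
plate [0.00135358 0.07580386 0.036     ] piece end [0.00023637 0.06183874 0.0852    ] base xedges [-0.09119362  0.02060864  0.012     ] [0.08581026 0.02068788 0.012     ]
t: 6.2
tool_pos: [0.5867, -0.1305, 0.0228]
ee_rot: [2.027, 2.397, 0.001]
wrist_force: [-0.1, -0.0, -1.2]
gripper_width: 0.0431
grasp_force: 62.4
```

```bash
python3 -m crank '[[0,0,-0.002,0,0,0],[0,0,0,0,0,0],[0,0,0,0,0,0]]'; python3 -m crank '[[0,0,0,0,0,0],[0,0,0,0,0,0],[0,0,0,0,0,0],[0,0,0,0,0,0]]' 1;  python3 -m crank '[[0,0,0,0,0,0],[0,0,0.02,0,0,0],[0,0,0.04,0,0,0],[0,0,0.045,0,0,0],[0,0,0.045,0,0,0],[0,0.01,0.03,0,0,0],[0,0.0,0,0,0,0],[0,0,0,0,0,0]]'; python3 look.py w5 wrist
python3 - <<'E'
from h import *
X=cloud(load("w5"),True); J=toj(X)
m=comp((abs(J[...,0])<.06)&(abs(J[...,1])<.062)&(J[...,2]>.027)&(J[...,2]<.04)); print("piece",rect(J[m]),np.median(J[m][:,2]))
E
```

```text
t: 6.5
tool_pos: [0.5869, -0.1305, 0.0206]
ee_rot: [2.027, 2.397, 0.001]
wrist_force: [1.0, -0.4, 2.0]
gripper_width: 0.0434
grasp_force: 62.9
t: 6.9
tool_pos: [0.5856, -0.1301, 0.0194]
ee_rot: [-2.028, -2.399, 0.0]
wrist_force: [-0.2, -0.5, 0.0]
gripper_width: 0.0853
grasp_force: 0.0
t: 7.7
tool_pos: [0.5861, -0.1201, 0.2004]
ee_rot: [2.027, 2.398, 0.001]
wrist_force: [-0.2, -0.9, 0.1]
gripper_width: 0.0852
grasp_force: 0.0
7.7 [ 0.5861 -0.1201  0.2004] tooly ang 0.1675 z [ 0.002 -0.001 -1.   ] F [-0.2  -0.93  0.08] w 0.08523224914287114 [-0.35  0.28  1.52 -0.    1.34 -0.51]
piece (1.0, -0.1, 45.2, 120.0, np.float64(0.0003)) 0.033270549669772415
```

View pics/w5.png

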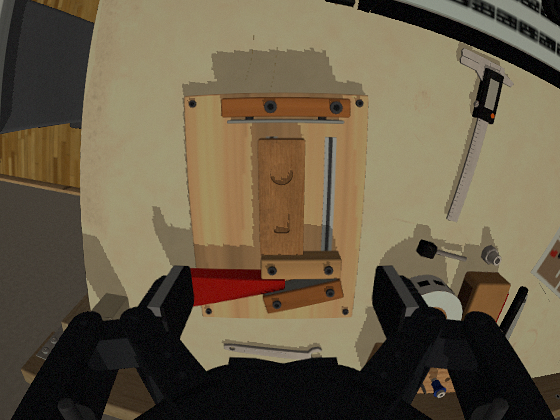

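The piece lies centred in the seat at jig (1, 0) mm with no yaw error. Next I'll measure the wedge (red, with its tip at (285,284)).

Run:
```python
from h import *
for n,f in(("top1",False),("w5",True)):
    c=load(n);J=toj(cloud(c,f)); p=c["p"].astype(int)
    m=(p[...,0]>90)&(p[...,1]<60)&(p[...,2]<60)&(J[...,0]>-.2)&(J[...,0]<.1)&(J[...,1]<-.05)&(J[...,1]>-.2)&(J[...,2]>.02)
    W=J[m]; print(n,len(W),"x",np.percentile(W[:,0],[0.5,2,98,99.5]),"z max",np.percentile(W[:,2],[50,95,99]))
    for x in np.arange(-.16,.01,.012):
        s=W[abs(W[:,0]-x)<.006]
        if len(s)>3: print(round(x,3),np.round([s[:,1].min(),s[:,1].max(),s[:,2].max()],4))
    H=W[W[:,2]>.05]; 
    if len(H): print("pad",H.min(0),H.max(0),H.mean(0),len(H))
```

```text
top1 566 x [-0.12588056 -0.12464282 -0.00673268 -0.00279899] z max [0.03617323 0.05870674 0.06314314]
-0.124 [-0.1229 -0.0906  0.0646]
-0.112 [-0.1246 -0.087   0.0544]
-0.1 [-0.1236 -0.0872  0.0414]
-0.088 [-0.1195 -0.087   0.0411]
-0.076 [-0.1157 -0.0867  0.0402]
-0.064 [-0.1138 -0.0867  0.0392]
-0.052 [-0.1111 -0.0872  0.0405]
-0.04 [-0.1061 -0.0872  0.0404]
-0.028 [-0.1056 -0.0876  0.0403]
-0.016 [-0.1031 -0.0897  0.0388]
-0.004 [-0.1006 -0.0892  0.0397]
pad [-0.12683506 -0.12129943  0.05002317] [-0.10982795 -0.09091974  0.06462821] [-0.12049401 -0.10572659  0.05774874] 55
w5 1763 x [-0.09888263 -0.09780672  0.00492786  0.05409408] z max [0.03655138 0.03807446 0.04076639]
-0.1 [-0.1255 -0.0879  0.038 ]
-0.088 [-0.1243 -0.088   0.0385]
-0.076 [-0.1215 -0.0885  0.0387]
-0.064 [-0.1183 -0.0881  0.0385]
-0.052 [-0.1154 -0.0882  0.0385]
-0.04 [-0.1123 -0.0884  0.0381]
-0.028 [-0.1093 -0.0891  0.0383]
-0.016 [-0.13   -0.0889  0.0413]
-0.004 [-0.1252 -0.0902  0.0412]
0.008 [-0.1253 -0.0903  0.0415]
```

```bash
python3 -m crank '[[-0.017,-0.019,0,0,0,-0.143],[-0.017,-0.019,0,0,0,-0.143],[-0.017,-0.019,0,0,0,-0.143],[-0.017,-0.019,0,0,0,-0.143],[-0.017,-0.019,0,0,0,-0.143],[-0.017,-0.019,0,0,0,-0.143],[-0.017,-0.019,0,0,0,-0.143],[-0.0165,-0.0195,0,0,0,-0.143]]' 0
python3 -m crank '[[0,0,0,0,0,-0.143],[0,0,0,0,0,-0.143],[0,0,0,0,0,-0.141],[0,0,0,0,0,0],[0,0,0,0,0,0]]'
python3 look.py w6 wrist
python3 - <<'E'
from h import *
c=load("w6");J=toj(cloud(c,True)); p=c["p"].astype(int)
m=(p[...,0]>90)&(p[...,1]<60)&(p[...,2]<60)&(J[...,0]>-.2)&(J[...,0]<.1)&(J[...,1]<-.05)&(J[...,1]>-.2)&(J[...,2]>.02)
W=J[m];print(len(W),"x",np.percentile(W[:,0],[0.5,2,98,99.5])); H=W[W[:,2]>.048];print("pad",np.percentile(H,[2,98],axis=0),len(H))
E
```

```text
t: 8.55
tool_pos: [0.448, -0.2724, 0.1967]
ee_rot: [-3.003, -0.909, 0.005]
wrist_force: [0.4, -0.4, 0.6]
gripper_width: 0.0002
grasp_force: 0.0
t: 9.05
tool_pos: [0.4493, -0.2721, 0.1977]
ee_rot: [-3.128, -0.266, 0.004]
wrist_force: [-0.1, -0.5, -0.4]
gripper_width: 0.0002
grasp_force: 0.0
9.05 [ 0.4493 -0.2721  0.1977] tooly ang -1.4013 z [-0.003  0.002 -1.   ] F [-0.05 -0.5  -0.38] w 0.000157463130313065 [-0.71  0.13  1.7  -0.    1.31  0.69]
4033 x [-0.12361672 -0.12240806 -0.00183676  0.00346449]
pad [[-0.12413113 -0.12410003  0.05053825]
 [-0.10516582 -0.09316957  0.06350002]] 561
```

View pics/w6.png

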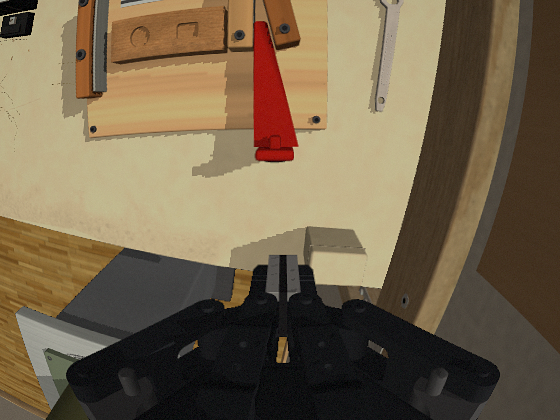

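The pad shows at (275,155), with the earplug box behind and to the right at (335,245). I'll check the box's clearance before descending.

Run:
```python
from h import *
for n,f in(("w6",True),("top1",False)):
    X=cloud(load(n),f); m=comp((X[...,0]<.45)&(X[...,0]>.2)&(X[...,1]<-.22)&(X[...,1]>-.45)&(X[...,2]>.02)&(X[...,2]<.085)); P=X[m]; print(n,np.percentile(P,[1,99],axis=0).round(3))
```

```text
w6 [[ 0.375 -0.36   0.022]
 [ 0.411 -0.307  0.072]]
top1 [[ 0.257 -0.412  0.022]
 [ 0.448 -0.404  0.084]]
```

```bash
python3 -m crank '[[0,0,-0.045,0,0,0],[0,0,-0.045,0,0,0],[0,0,-0.045,0,0,0],[0,0,-0.027,0,0,0],[0,0,0,0,0,0],[0,0,0,0,0,0]]' 0
python3 -m crank '[[0.0092,0.0040,0,0,0,0],[0.0092,0.0040,0,0,0,0],[0.0046,0.0020,0,0,0,0],[0.0046,0.0020,0,0,0,0],[0,0,0,0,0,0]]'
python3 -m crank '[[0.0046,0.0020,0,0,0,0],[0.0046,0.0020,0,0,0,0],[0.0046,0.0020,0,0,0,0],[0.0046,0.0020,0,0,0,0]]'
python3 look.py w7 top
```

```text
t: 9.7
tool_pos: [0.4502, -0.2726, 0.0375]
ee_rot: [-3.13, -0.263, 0.001]
wrist_force: [0.0, -0.4, 0.7]
gripper_width: -0.0001
grasp_force: 0.0
t: 10.2
tool_pos: [0.479, -0.2605, 0.0382]
ee_rot: [3.13, 0.263, 0.002]
wrist_force: [-0.6, -0.8, 0.3]
gripper_width: 0.0
grasp_force: 0.0
t: 10.6
tool_pos: [0.4962, -0.2527, 0.0374]
ee_rot: [3.131, 0.262, -0.001]
wrist_force: [-2.9, -1.5, 0.5]
gripper_width: -0.0001
grasp_force: 1.4
10.6 [ 0.4962 -0.2527  0.0374] tooly ang -1.4041 z [-0.001 -0.    -1.   ] F [-2.87 -1.49  0.49] w -0.00012692031041466962 [-0.63  0.41  1.73 -0.    1.    0.78]
```

```bash
for i in 1; do python3 -m crank '[[0.0046,0.0020,0,0,0,0],[0.0046,0.0020,0,0,0,0],[0.0046,0.0020,0,0,0,0],[0.0046,0.0020,0,0,0,0]]'|sed -n '1,2p;4p'; done
python3 -m crank '[[0.0037,0.0016,0,0,0,0],[0.0037,0.0016,0,0,0,0],[0.0037,0.0016,0,0,0,0]]'|sed -n '1,2p;4p'
python3 look.py w8 wrist
python3 - <<'E'
from h import *
c=load("w8");J=toj(cloud(c,True)); p=c["p"].astype(int)
m=(p[...,0]>90)&(p[...,1]<60)&(p[...,2]<60)&(J[...,0]>-.2)&(J[...,0]<.12)&(J[...,1]<-.03)&(J[...,1]>-.2)&(J[...,2]>.02)
W=J[m];print(len(W),"x",np.percentile(W[:,0],[0.5,2,98,99.5])); H=W[W[:,2]>.048];print("pad",np.percentile(H,[2,98],axis=0),len(H))
E
```

```text
t: 11.05
tool_pos: [0.5147, -0.2443, 0.0372]
wrist_force: [-3.3, -1.2, -0.2]
t: 11.35
tool_pos: [0.5258, -0.2395, 0.0373]
wrist_force: [-2.5, -0.7, -1.4]
11.35 [ 0.5258 -0.2395  0.0373] tooly ang -1.4039 z [-0.001  0.    -1.   ] F [-2.49 -0.74 -1.42] w -2.8038027209677282e-05 [-0.58  0.44  1.68  0.    1.02  0.83]
15976 x [-0.06450816 -0.06278074  0.04551959  0.04917972]
pad [[-0.06483555 -0.11110343  0.05054257]
 [-0.04600679 -0.08071481  0.06317815]] 2356
```

View pics/w8.png

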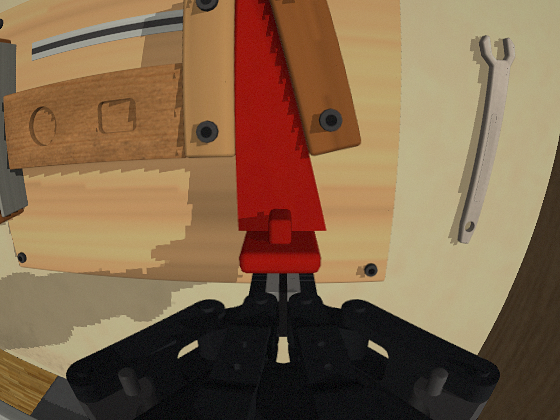

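The view shows the wedge has moved 60 mm. The bar is touching the piece at u≈185 and the piece's far end is near the fence plate at u≈8–18. I'll continue in small steps.

```bash
python3 -m crank '[[0.0018,0.0008,0,0,0,0],[0.0018,0.0008,0,0,0,0]]'|sed -n '1,2p;4p'
python3 -m crank '[[0.0018,0.0008,0,0,0,0],[0.0018,0.0008,0,0,0,0]]'|sed -n '2p;4p'
python3 -m crank '[[0.0018,0.0008,0,0,0,0]]'|sed -n '2p;4p'
```

```text
t: 11.6
tool_pos: [0.5292, -0.2381, 0.0375]
wrist_force: [-4.0, -0.3, 0.2]
tool_pos: [0.5328, -0.2364, 0.0374]
wrist_force: [-3.4, -0.1, -0.5]
tool_pos: [0.5346, -0.2357, 0.0374]
wrist_force: [-3.7, 0.0, -0.8]
```

```bash
cat > ok.py <<'E'
import sys,numpy as np
from bench import r
o=r.get_obs(); f=np.array(o["wrist_force"]); p=-(f[0]*.986+f[1]*.167); n=float(np.hypot(f[0],f[1]))
print(round(o["t"],2),np.round(o["tool_pos"],4),np.round(f,1),"Fx",round(p,1)); sys.exit(n>float(sys.argv[1]))
E
S() { python3 ok.py 5.5; }
python3 -m crank '[[0.0018,0.0008,0,0,0,0]]'>/dev/null;S && python3 -m crank '[[0.0018,0.0008,0,0,0,0]]'>/dev/null;S && python3 -m crank '[[0.0018,0.0008,0,0,0,0]]'>/dev/null;S && python3 -m crank '[[0.0018,0.0008,0,0,0,0]]'>/dev/null;S && python3 -m crank '[[0.0018,0.0008,0,0,0,0]]'>/dev/null;S && python3 -m crank '[[0.0018,0.0008,0,0,0,0]]' >/dev/null;S
```

```text
12.0 [ 0.5365 -0.2349  0.0375] [-3.8  0.   0.2] Fx 3.7
12.1 [ 0.5383 -0.2341  0.0374] [-4.2  0.4 -0.2] Fx 4.1
12.2 [ 0.5402 -0.2333  0.0375] [-3.8 -0.4 -0.7] Fx 3.8
12.3 [ 0.542  -0.2325  0.0374] [-3.8  0.3 -1.1] Fx 3.7
12.4 [ 0.5438 -0.2317  0.0375] [-4.2 -0.2 -0.4] Fx 4.2
12.5 [ 0.5456 -0.2309  0.0374] [-4.3  0.3 -0.8] Fx 4.2
```

```bash
S() { python3 ok.py 5.5; }
python3 -m crank '[[0.0018,0.0008,0,0,0,0]]'>/dev/null;S && python3 -m crank '[[0.0018,0.0008,0,0,0,0]]'>/dev/null;S && python3 -m crank '[[0.0018,0.0008,0,0,0,0]]'>/dev/null;S && python3 -m crank '[[0.0018,0.0008,0,0,0,0]]'>/dev/null;S && python3 -m crank '[[0.0018,0.0008,0,0,0,0]]'>/dev/null;S && python3 -m crank '[[0.0018,0.0008,0,0,0,0]]' >/dev/null;S
```

```text
12.6 [ 0.5474 -0.2301  0.0375] [-3.7  0.6 -0.8] Fx 3.5
12.7 [ 0.5492 -0.2293  0.0375] [-4.1  0.6 -1.1] Fx 4.0
12.8 [ 0.551  -0.2285  0.0374] [-3.  -0.6 -1.8] Fx 3.1
12.9 [ 0.5529 -0.2277  0.0375] [-3.7  0.  -0.9] Fx 3.6
13.0 [ 0.5547 -0.227   0.0375] [-4.1  0.3 -0.9] Fx 4.0
13.1 [ 0.5559 -0.2264  0.0375] [-9.4 -3.   1.2] Fx 9.8
```

```bash
S() { python3 ok.py 14; }
python3 -m crank '[[0,0,0,0,0,0],[0,0,0,0,0,0]]' >/dev/null;S && python3 -m crank '[[0.0005,0.0002,0,0,0,0],[0,0,0,0,0,0]]' >/dev/null;S && python3 -m crank '[[0.0005,0.0002,0,0,0,0],[0,0,0,0,0,0]]' >/dev/null;S && python3 -m crank '[[0.0005,0.0002,0,0,0,0],[0,0,0,0,0,0]]' >/dev/null;S
```

```text
13.3 [ 0.5559 -0.2264  0.0375] [-3.7 -0.7  1.1] Fx 3.8
13.5 [ 0.5559 -0.2264  0.0375] [-6.7 -1.1  1.3] Fx 6.8
13.7 [ 0.5559 -0.2264  0.0375] [-8.3 -0.9  1.6] Fx 8.3
13.9 [ 0.5559 -0.2263  0.0375] [-9.4 -3.   2.2] Fx 9.8
```

```bash
S() { python3 ok.py 17.5; }
python3 -m crank '[[0.0005,0.0002,0,0,0,0],[0,0,0,0,0,0]]' >/dev/null;S && python3 -m crank '[[0.0005,0.0002,0,0,0,0],[0,0,0,0,0,0]]' >/dev/null;S && python3 -m crank '[[0.0005,0.0002,0,0,0,0],[0,0,0,0,0,0]]' >/dev/null;S && python3 -m crank '[[0.0005,0.0002,0,0,0,0],[0,0,0,0,0,0]]' >/dev/null;S && python3 -m crank '[[0.0005,0.0002,0,0,0,0],[0,0,0,0,0,0]]' >/dev/null;S
```

```text
14.1 [ 0.556  -0.2263  0.0375] [-10.1  -3.3   3.5] Fx 10.5
14.3 [ 0.5561 -0.2263  0.0375] [-12.   -2.9   3.7] Fx 12.4
14.5 [ 0.5562 -0.2262  0.0375] [-12.9  -3.5   4.8] Fx 13.3
14.7 [ 0.5563 -0.2261  0.0375] [-14.5  -3.    6.1] Fx 14.8
14.9 [ 0.5564 -0.2261  0.0375] [-16.   -5.3   4.8] Fx 16.6
```

```bash
S() { python3 ok.py 19.6; }
S && python3 -m crank '[[0.0005,0.0002,0,0,0,0],[0,0,0,0,0,0]]' >/dev/null;S && python3 -m crank '[[0.0005,0.0002,0,0,0,0],[0,0,0,0,0,0]]' >/dev/null;S && python3 -m crank '[[0.0005,0.0002,0,0,0,0],[0,0,0,0,0,0]]' >/dev/null;S
```

```text
14.9 [ 0.5564 -0.2261  0.0375] [-16.   -5.3   4.8] Fx 16.6
15.1 [ 0.5564 -0.2261  0.0375] [-16.4  -4.7   6.3] Fx 17.0
15.3 [ 0.5566 -0.226   0.0375] [-17.4  -4.4   8. ] Fx 17.9
15.5 [ 0.5566 -0.226   0.0375] [-18.8  -6.    8.6] Fx 19.6
```

```bash
python3 -m crank '[[0.0005,0.0002,0,0,0,0],[0,0,0,0,0,0],[0,0,0,0,0,0]]' >/dev/null; python3 ok.py 99
python3 -m crank '[[-0.003,-0.0005,0,0,0,0],[-0.006,-0.001,0,0,0,0],[-0.02,-0.0035,0,0,0,0],[-0.02,-0.0035,0,0,0,0],[0,0,0.04,0,0,0],[0,0,0.045,0,0,0],[0,0,0.045,0,0,0],[0,0,0,0,0,0]]'
python3 look.py w9 wrist;python3 look.py t9 top
python3 - <<'E'
from h import *
c=load("w9");J=toj(cloud(c,True)); p=c["p"].astype(int)
m=(p[...,0]>90)&(p[...,1]<60)&(p[...,2]<60)&(J[...,0]>-.2)&(J[...,0]<.15)&(J[...,1]<-.03)&(J[...,1]>-.2)&(J[...,2]>.02)
W=J[m];H=W[W[:,2]>.048];print("pad",np.percentile(H,[2,98],axis=0),"body z",np.median(W[W[:,2]<.048][:,2]))
for n,f in(("w9",True),("t9",False)):
    J=toj(cloud(load(n),f)); m=comp((abs(J[...,0])<.06)&(J[...,1]>-.038)&(J[...,1]<.074)&(J[...,2]>.027)&(J[...,2]<.04)); print("piece",rect(J[m]),np.median(J[m][:,2]))
E
```

```text
15.8 [ 0.5567 -0.2259  0.0375] [-20.3  -7.    8. ] Fx 21.2
t: 16.6
tool_pos: [0.5202, -0.2358, 0.1773]
ee_rot: [3.119, 0.261, 0.028]
wrist_force: [0.6, -0.2, 0.7]
gripper_width: 0.0001
grasp_force: 0.0
16.6 [ 0.5202 -0.2358  0.1773] tooly ang -1.4038 z [ 0.019 -0.011 -1.   ] F [ 0.58 -0.21  0.65] w 0.00013308486831096193 [-0.58  0.23  1.62  0.    1.26  0.83]
16.65 [ 0.5181 -0.2346  0.1737] tooly ang -1.4038 z [ 0.013 -0.007 -1.   ] F [-0.16 -0.4  -0.29] w 0.00011685175083152687 [-0.58  0.24  1.63  0.    1.26  0.83]
pad [[-0.03267227 -0.10314377  0.05072077]
 [-0.0136723  -0.07278274  0.06334733]] body z 0.03640617644593528
piece (1.2, 18.0, 112.0, 44.8, np.float64(1.5707)) 0.03311769768470329
piece (-3.7, 18.2, 111.6, 44.8, np.float64(1.5696)) 0.0325714293359384
```

View pics/w9.png

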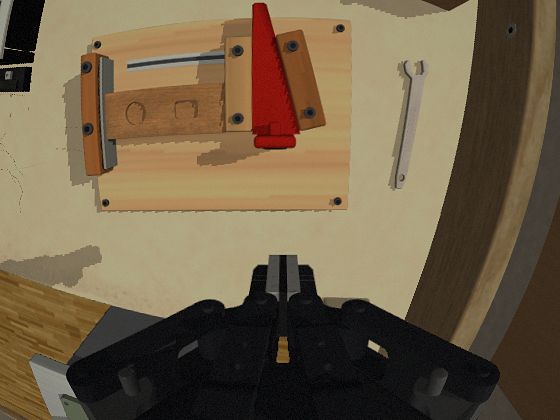

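The wedge is tight and flat, with the bar at u≈238 against the piece and the piece's far end on the fence face at u≈107. Nothing is touching the wedge. I'll let it rest briefly and hand it in.

```bash
python3 -m crank '[[0,0,0,0,0,0],[0,0,0,0,0,0],[0,0,0,0,0,0],[0,0,0,0,0,0],[0,0,0,0,0,0]]' >/dev/null; python3 -c "
from bench import r
print(r.sign_off())"
```

```text
the job is handed in; nothing more can be done
None
```

The test piece is clamped flat between bar and fence, the wedge was jammed with a final push of about 21 N, the hand is clear, and the job is handed in; the hand-in returned no verdict.

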